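Open the parts crate and take its record photograph

ROBOT

A 6-joint arm with a two-finger parallel gripper is mounted at the origin on the work surface. World frame = base frame: x ahead of the robot, y to its left, z up, the work surface at z = 0. Lengths are in m, angles in degrees, forces in N, time in s.
With the tool pointing down it reaches from about 0.325 to 0.85 m from the base axis. Payload 15.5 kg.
Tool frame: the origin (TCP) lies midway between the tips of the shut fingers; the grasp point (between the pads) lies 19 mm behind it; z points along the fingers, y is the line along which they close (so a half turn about z gives the same grasp; the last joint's range is limited). The gripper opens to 91 mm and grips with 3 to 60 N. Pads are 32 mm wide; open, the fingers measure 118 mm over their backs; the gripper's body (76 mm by 178 mm) begins 60 mm behind the grasp point.
Start: joints at [-5.472, 28.281, 77.091, -0, 74.628, -5.472], TCP at [0.625, 0, 0.214] pointing down, gripper open.
Joint ranges: [-166.48, 166.48], [-47.26, 123.95], [12.59, 153.08], [-70.14, 250.14], [6.76, 159.57], [-176.63, 176.63]. Speed limits (degrees/s): [108.29, 108.29, 147.25, 172.46, 172.46, 172.46].

INTERFACE

Orientations are given as a 3x3 rotation matrix whose columns are the frame's x, y, z axes.
In Python, from bench import ctrl gives the robot as it stands. The module is installed in compiled form; this text tells all that it offers. Calls block until the motion is done:
- ctrl.goto(position, orientation): joint-space move of the TCP to a pose.
- ctrl.move_l(position, vel=0.15, ori=None, contact_N=None): straight line of the TCP; ori=None keeps the orientation; vel is the mean speed in m/s. With contact_N (N) it stops when the force on the tool has changed by that much, and returns True; else False.
- ctrl.movej(angles): joint-space move.
- ctrl.command_gripper(opening): opening from 0.0 (shut) to 1.0 (fully open); the grip force is fixed at half the most; returns when the fingers have stopped.
- ctrl.sleep(seconds).
- ctrl.ik(position, orientation): joint angles nearest the present ones, or None.
- ctrl.read_camera(name): name is "scene" or "side" or "wrist"; returns the picture (480x640x3 uint8, blue, green, red); there is no depth.
- ctrl.camera_params(name): a dict with "fx", "fy", "cx", "cy" (pixels), "pose" (4x4, takes a point from camera to world coordinates); the wrist camera has in their place "T_tool_cam" (4x4, takes a point from camera to tool coordinates, whose origin is the TCP and whose axes are the flange's). Camera axes: x right, y up, looking along -z (the intrinsics and any distortion apply to the point x, -y, -z); pixel columns grow to the right and rows downward; lengths in m; the calibration is good to about 2 mm. The wrist camera is an equidistant fisheye: a pixel r from the principal point sees the ray r / f radians off the axis. A picture is of the moment at which its call begins: read the wrist's pose just before it. camera_params takes no time and is no camera call.
A pose or a line that the arm cannot do raises ctrl.MotionError and nothing moves.
- ctrl.sign_off(): hands the job in; it is judged then, once.
Readings, each from a call of its own:
- ctrl.current_t(): time.
- ctrl.current_q(): joint angles.
- ctrl.current_dq(): joint speeds.
- ctrl.current_effort(): joint torques, N m.
- ctrl.current_tool_pos(): TCP position.
- ctrl.current_eef_rot(): TCP orientation.
- ctrl.current_contact_force(): force on the tool from outside, world axes, zero at the start.
- ctrl.current_wrist_torque(): the same for the moment, N m.
- ctrl.current_grip_width(): opening from 0.0 (shut) to 1.0 (fully open).
- ctrl.current_grasp_force(): force on a finger pad.
Only numpy, scipy, OpenCV 4.12 (cv2) and the standard library are available. Lean on these libraries where they do the work, as an engineer would, in place of code of your own. Each camera call takes 0.05 s, during which the arm holds its last target. There are 200 camera calls.

TASK

Take the record photograph of the timber block in the crate. Pull the retaining pin out of the hasp staple and put it down on the bench, then lift the lid off and set it down gently on the bench, flat, handle up and clear of the crate. Then press the camera's shutter button to its halfway stop, hold it there for about a second while it focuses, press it fully down, and let go; leave the block in the crate and the other things on the bench where they are.

Things in the scene. Friction and masses are not known exactly. Their poses are not given: they have to be found in the camera images.
- crate: Wooden parts crate fixed to the bench: 200 (own x) x 170 (own y) x 100 mm high, walls and floor 10 mm. Origin: centre of its underside, z up. On its -y side a steel staple (6 mm bar, 26 mm wide along x, top 135 mm above the bench) stands on a ledge that reaches 120 mm from the origin. Own +y points roughly to the camera.
- staple (a point): Middle of the hasp staple's opening (14 mm wide, open along the crate's y), 106 mm to own -y of the crate's origin, 120 mm above the bench; axes as the crate's.
- lid: Loose lift-off lid, 0.4 kg: board 208 (own x) x 176 (own y) x 12 mm, 12 mm cleats beneath that sit inside the crate, and a steel hasp strap 48 mm wide reaching 130 mm to own -y. Origin: centre of the cleats' underside (88 mm above the bench when shut, 0 when flat on it). Axes as the crate's when shut. The pin locks it; then it lifts straight up, clear of the staple after 30 mm (3 mm play).
- lid_handle (a point): Centre of the lid's wooden bar handle, 20 x 20 mm, 104 mm long along the lid's y, straight above the lid's origin, 60 mm above its cleats' underside (148 mm above the bench when shut). 26 mm free under the bar, between posts 60 mm apart. The lid's centre of mass is 8 mm to -y of it. Axes as the lid's.
- pin: Loose retaining pin, 0.09 kg, 124 mm long, round: steel shank 10 mm thick, 78 mm long (own +y), wooden grip 24 mm thick, 46 mm long (own -y). Origin on its axis where they meet. At the start level in the staple along the crate's y, grip outside the crate on the -y side; drawn out along the crate's -y it is clear of staple and strap after 80 mm.
- pin_grip (a point): Centre of the pin's grip, on its axis, 23 mm to own -y of the pin's origin; at the start about 120 mm above the bench, free all round. Axes as the pin's.
- block_center (a point): Centre of the timber bearing block in the crate that is to be photographed (loose, 100 x 100 x 74 mm, stands on the crate's floor, hidden until the lid is off). Leave it where it is.
- camera: Record camera on a column screwed to the bench beside the crate, tilted down to look into it. Origin: centre of its base plate (120 x 110 mm), z up, own -x is the way it looks. The housing, 80 deep x 160 wide x 115 mm high, lies 130 to 280 mm above the bench; the lens port reaches 120 mm from the column towards the crate.
- shutter_top (a point): Centre of the flat top of the shutter button: a round metal plunger 22 mm across, 14 mm proud of its collar on the housing's top, about 258 mm above the bench. Own z is its axis, pointing out, leaning 0.42 rad from vertical towards the crate; press along -z. The nearest raised part of the housing is 48 mm off to own -y, at most 5 mm higher.
- first_stage (a joint): First-stage travel of the shutter button, 0 (up) to 0.004 m (halfway stop); spring, 1 N rising to 2.2 N.
- second_stage (a joint): Second-stage travel of the shutter button, from the halfway stop (0) to fully down (0.004 m); it starts to give only at 7.5 N and takes 10.7 N fully down. The button springs back up when let go.
- lamp_center (a point): Battery work lamp standing upright on the bench (110 own x by 75 own y mm foot, 205 mm tall); this point is on its axis, 100 mm above its underside. Leave alone.
- offcut_center (a point): Notched dark timber offcut lying on the bench, 150 (own x) x 75 (own y) x 65 mm; its centre. Leave alone.
- mallet_center (a point): Wooden mallet lying on the bench: round head 60 mm thick and 105 mm long (own y), handle 24 mm thick reaching to +x. This point is 30 mm above the bench, where the handle leaves the head; the handle's end is 190 mm from it in own +x, the head's back 60 mm in own -x. Leave alone.
Not all that is in view belongs to the job. What is meant by the pin is not blue, and is the larger of those in its own colour.

How it is judged:
By the outcome, as a careful person would: the job done as asked, in the order asked, and still so for the second after the job is handed in, with the robot touching nothing.
It also fails if it takes over 72 s, if anything falls off the work surface, if the arm or the gripper's body presses on something with over 40 N, if the wrist force passes 120 N, or if a joint passes its speed limit or range.

## Working session

There is one attempt and no reset: what is moved stays moved. The work goes in short steps, each a Python script; the robot and the scene stay as the last script left them, time stands still between calls to the robot, and variables do not carry over. Pictures are saved under pics/ and viewed, at most 10 in all, crops included, and the job is handed in when it is done.

```bash
mkdir -p pics; python3 - <<'E'
from bench import ctrl
import cv2,numpy as np
np.set_printoptions(precision=4,suppress=True)
for n in ["scene","side","wrist"]:
    cv2.imwrite(f"pics/{n}0.png",ctrl.read_camera(n)); print(n,ctrl.camera_params(n))
print(ctrl.current_eef_rot(),ctrl.current_t())
E
```

```text
scene {'fx': 582.1868655625074, 'fy': 582.1868655625074, 'cx': 320.82234113725445, 'cy': 228.61211739149022, 'pose': array([[-0.8411, -0.3158,  0.439 ,  1.1334],
       [ 0.5403, -0.5246,  0.6579,  0.8297],
       [ 0.0225,  0.7906,  0.6119,  0.9793],
       [ 0.    ,  0.    ,  0.    ,  1.    ]])}
side {'fx': 515.9265009969847, 'fy': 515.9265009969847, 'cx': 316.52163459665, 'cy': 243.74040396724251, 'pose': array([[ 0.9031,  0.3116, -0.2953,  0.1832],
       [-0.4292,  0.675 , -0.6001, -0.7889],
       [ 0.0123,  0.6687,  0.7434,  1.0501],
       [ 0.    ,  0.    ,  0.    ,  1.    ]])}
wrist {'fx': 371.64829954431775, 'fy': 371.64829954431775, 'cx': 316.13949045348056, 'cy': 240.20796522592437, 'T_tool_cam': array([[ 0.0003,  0.9714,  0.2374,  0.0666],
       [ 1.    , -0.0003, -0.0003, -0.0009],
       [-0.0003,  0.2374, -0.9714, -0.1716],
       [ 0.    ,  0.    ,  0.    ,  1.    ]])}
[[ 0.      1.     -0.001 ]
 [ 1.     -0.      0.0001]
 [ 0.0001 -0.001  -1.    ]] 0.15
```

View pics/scene0.png

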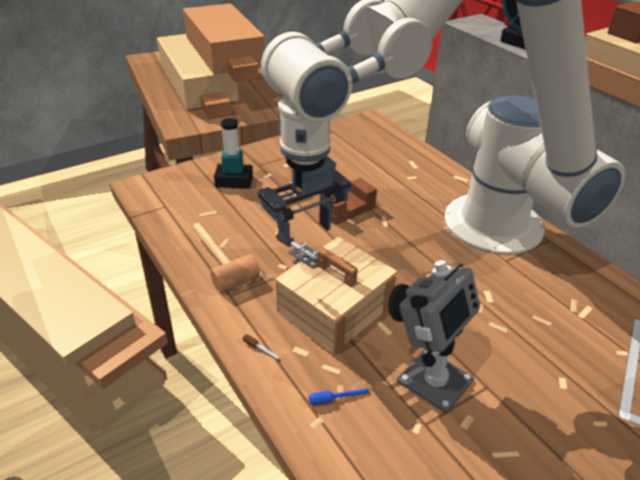

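View pics/side0.png

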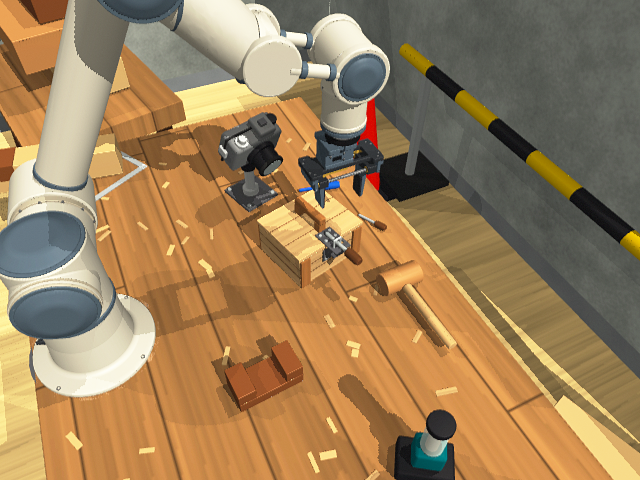

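The scene view shows the crate at about (335,290), with the pin in the staple at (305,255), the record camera at (435,330), the mallet at (235,270) and the lamp at (232,155). In the side view, the brown pin grip is at (353,256), the shutter button at about (242,142) and the offcut at (265,375). Next I'll crop in closer.

```bash
python3 - <<'E'
import cv2
def crop(n,x,y,w,h,s,o):
    im=cv2.imread(f"pics/{n}0.png")[y:y+h,x:x+w]
    im=cv2.resize(im,None,fx=s,fy=s,interpolation=cv2.INTER_CUBIC)
    for i in range(0,w,20):
        cv2.putText(im,str(x+i),(i*s,8),0,.3,(0,0,255),1); cv2.line(im,(i*s,0),(i*s,h*s),(0,255,255) if 0 else (200,200,0),1) if i%40==0 else 0
    for i in range(0,h,20):
        cv2.putText(im,str(y+i),(0,i*s+4),0,.3,(0,0,255),1); cv2.line(im,(0,i*s),(w*s,i*s),(200,200,0),1) if i%40==0 else 0
    cv2.imwrite(f"pics/{o}.png",im)
crop("scene",260,220,240,200,3,"sc"); crop("side",200,100,200,190,3,"sd")
E
```

```text
(no output)
```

View pics/sc.png

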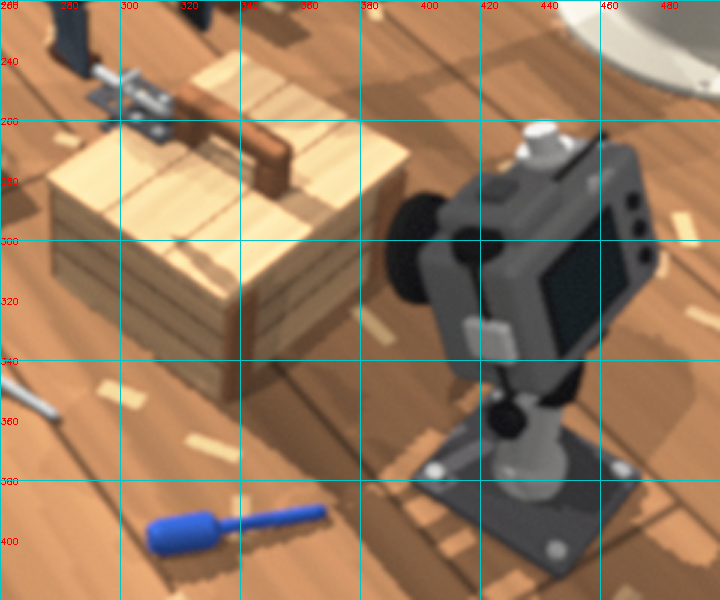

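View pics/sd.png

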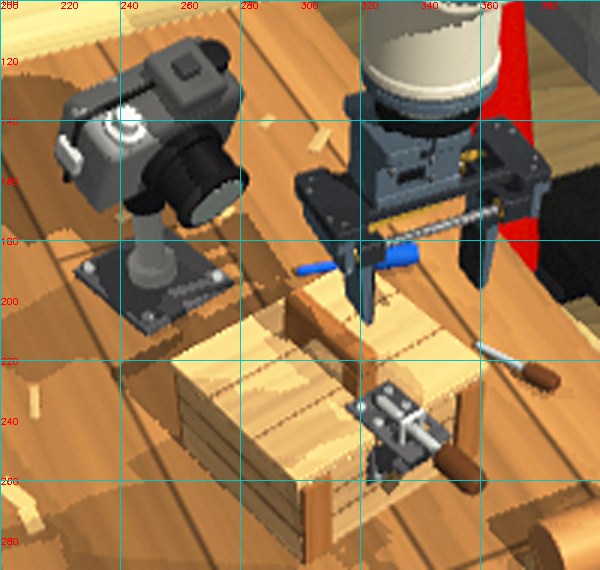

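View pics/wrist0.png

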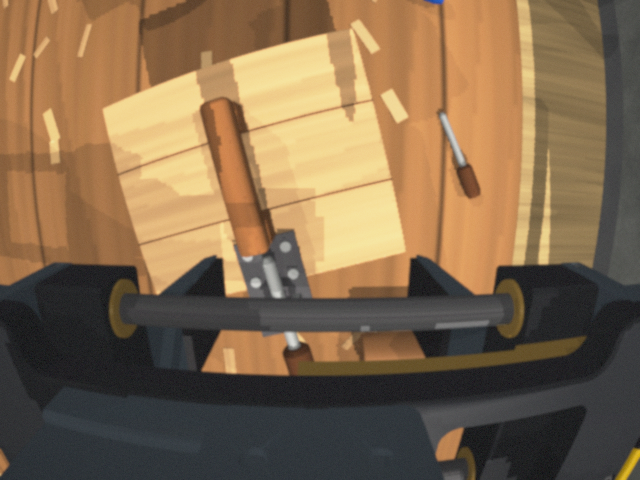

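The scene crop gives lid corners at (276,279), (339,237), (397,271) and (340,320), with the button top at (440,262). In the side crop, the lid corners are (257,221), (301,261) and (361,225), the button is at about (242,141) and the pin grip at about (352,255). The wrist view has lid corners at (103,108), (350,30) and (405,252), which puts the crate yaw near 17°.

```bash
cat > h.py <<'E'
from bench import ctrl
import numpy as np, cv2
from scipy.optimize import least_squares
from scipy.spatial.transform import Rotation as Rot
np.set_printoptions(precision=4,suppress=True)
P={n:ctrl.camera_params(n) for n in("scene","side","wrist")}
def wpose(p=None,R=None):
    T=np.eye(4);T[:3,:3]=ctrl.current_eef_rot() if R is None else R;T[:3,3]=ctrl.current_tool_pos() if p is None else p
    return T@P["wrist"]["T_tool_cam"]
def proj(n,X,T=None):
    c=P[n];T=c["pose"] if T is None else T
    X=(np.atleast_2d(X)-T[:3,3])@T[:3,:3]; x,y,z=X[:,0],-X[:,1],-X[:,2]
    if n=="wrist":
        r=np.hypot(x,y);k=np.arctan2(r,z)/r
    else:k=1/z
    return np.c_[c["cx"]+c["fx"]*k*x,c["cy"]+c["fy"]*k*y]
def tri(obs,T=None):  # obs {cam:(u,v)}
    f=lambda X:np.concatenate([(proj(n,X,T if n=="wrist" else None)[0]-uv) for n,uv in obs.items()])
    s=least_squares(f,[.65,.2,.1]);return s.x,np.abs(s.fun).max()
def ground(n,uv,z=0,T=None):
    s=least_squares(lambda a:proj(n,[a[0],a[1],z],T)[0]-uv,[.6,.1]);return s.x
def rz(a):return Rot.from_euler('z',a,degrees=True).as_matrix()
E
python3 - <<'E'
from h import *
T=wpose()
L={"scene":[((104,-88),(276,279.3)),((-104,-88),(339,236.7)),((-104,88),(396.7,271)),((104,88),(340,320))],
"side":[((-104,88),(257.3,220.7)),((-104,-88),(300.7,260.7)),((104,-88),(360.7,225))],
"wrist":[((-104,88),(103,108)),((104,88),(350,30)),((104,-88),(405,252))]}
def f(a):
    o=[]
    for n in L:
        for (x,y),uv in L[n]:
            X=rz(a[2])@[x/1e3,y/1e3,0]+[a[0],a[1],.112]
            o.append(proj(n,X,T)[0]-uv)
    return np.concatenate(o)
s=least_squares(f,[.65,.2,17]);print("crate",s.x,"\n",s.fun.reshape(-1,2))
c=s.x
w=lambda x,y,z:rz(c[2])@[x,y,z]+[c[0],c[1],0]
print("handle px",proj("side",[w(0,-.052,.158),w(0,.052,.158)]),"staple",proj("side",w(0,-.106,.135)),proj("scene",w(0,-.106,.135)))
for y in(-.13,-.15,-.176,-.2): print("pin axis y",y,proj("side",w(0,y,.12)))
print("shutter",tri({"scene":(440.3,262.3),"side":(242,141.3)}))
for z,uv in((396.7,380.7),(225,190.7)),((447.7,413.3),(250,211)),((473.3,380),(279,194.3)):pass
print("base sc",[ground("scene",u,.01) for u in((396.7,380.7),(447.7,413.3),(473.3,380))])
print("base sd",[ground("side",u,.01) for u in((225,190.7),(250,211),(279,194.3))])
for k,u,z in[("mallet head",(401,272),.05),("mallet hend",(453,345),.012),("lamp",(425,470),0),("offc L",(243,408),0),("offc R",(302,378),0),("offctop",(228,365),.065),("sdriver",(385,227),0),("sdriver2",(358,213),0),("blue",(300,190),0),("edge1",(565,395),0),("edge2",(505,335),0),("edge3",(415,210),0),("bedge",(300,98),0)]:
    print(k,ground("side",u,z))
E
```

```text
crate [ 0.6309 -0.0189  5.0259] 
 [[ 271.2361  130.4638]
 [-185.9241  203.6619]
 [-303.2478 -169.0234]
 [ 209.0366 -259.1993]
 [-142.2708  -89.1824]
 [-132.8331  170.6904]
 [ 156.4666  179.2747]
 [  76.6468   56.1873]
 [ 101.7266  110.5075]
 [  45.2373   95.4985]]
handle px [[354.017  231.5069]
 [331.1653 205.1799]] staple [[365.9498 252.7113]] [[269.6011 233.4362]]
pin axis y -0.13 [[371.1549 263.5973]]
pin axis y -0.15 [[376.0325 269.3344]]
pin axis y -0.176 [[382.5142 276.9583]]
pin axis y -0.2 [[388.6434 284.1675]]
shutter (array([0.4754, 0.2534, 0.2517]), np.float64(1.8709183763259318))
base sc [array([0.5793, 0.2942]), array([0.5433, 0.4073]), array([0.4439, 0.3758])]
base sd [array([0.4401, 0.357 ]), array([0.4773, 0.245 ]), array([0.58  , 0.2754])]
mallet head [ 0.731  -0.1553]
mallet hend [ 0.7468 -0.367 ]
lamp [ 0.5372 -0.5717]
offc L [ 0.2571 -0.2996]
offc R [ 0.3992 -0.2894]
offctop [ 0.2565 -0.2267]
sdriver [0.8035 0.0352]
sdriver2 [0.7609 0.1167]
blue [0.6487 0.2769]
edge1 [ 0.9019 -0.5689]
edge2 [ 0.8817 -0.392 ]
edge3 [0.9182 0.058 ]
bedge [0.854  0.7338]
```

```bash
sed -i 's/T=c\["pose"\] if T is None else T/T=c["pose"] if n!="wrist" else (wpose() if T is None else T)/' h.py
cat > fit.py <<'E'
from h import *
T=wpose()
L={"scene":[((104,-88),(276,279.3)),((-104,-88),(339,236.7)),((-104,88),(396.7,271)),((104,88),(340,320))],
"side":[((-104,88),(257.3,220.7)),((-104,-88),(300.7,260.7)),((104,-88),(360.7,225))],
"wrist":[((-104,88),(103,108)),((104,88),(350,30)),((104,-88),(405,252))]}
def f(a):
    o=[]
    for n in L:
        for (x,y),uv in L[n]:
            X=rz(a[2])@[x/1e3,y/1e3,0]+[a[0],a[1],.112]
            o.append(proj(n,X,T)[0]-uv)
    return np.concatenate(o)
s=least_squares(f,[.65,.1,17]);print("crate",s.x,"\n",s.fun.reshape(-1,2))
c=s.x
w=lambda x,y,z:rz(c[2])@[x,y,z]+[c[0],c[1],0]
print("handle px",proj("side",[w(0,-.052,.158),w(0,.052,.158)]),"staple",proj("side",w(0,-.106,.135)),proj("scene",w(0,-.106,.135)))
for y in(-.13,-.15,-.176,-.2): print("pin axis y",y,proj("side",w(0,y,.12)),proj("wrist",w(0,y,.12),T), w(0,y,.12))
# camera base fit
B={"scene":[((-60,55),(396.7,380.7)),((60,55),(447.7,413.3)),((60,-55),(473.3,380))],"side":[((60,-55),(225,190.7)),((-60,-55),(250,211)),((-60,55),(279,194.3))]}
for nm,perm in(("a",lambda x,y:(x,y)),("b",lambda x,y:(y*60/55,-x*55/60))):
    def g(a):return np.concatenate([proj(n,rz(a[2])@[*(np.array(perm(x,y))/1e3),0]+[a[0],a[1],a[3]])[0]-uv for n in B for (x,y),uv in B[n]])
    for y0 in(0,90,180,270):
        r=least_squares(g,[.5,.33,y0,.01]); 
        if r.cost<300: print(nm,y0,r.x,r.cost,r.fun)
E
python3 fit.py
```

```text
crate [ 0.5704  0.0504 14.2692] 
 [[-1.8472 -2.0594]
 [-1.7019 -1.4141]
 [-0.8337 -1.4341]
 [-6.2012 -1.6321]
 [-2.886  -1.2659]
 [-3.5119 -0.2593]
 [ 0.5749 -3.9076]
 [-2.4889  0.913 ]
 [ 0.9289 -2.3499]
 [-0.0906 -0.3554]]
handle px [[321.3268 218.8251]
 [294.932  196.1416]] staple [[335.5453 237.9218]] [[301.5998 244.0652]]
pin axis y -0.13 [[341.844  247.8298]] [[289.3733 333.9343]] [ 0.6024 -0.0756  0.12  ]
pin axis y -0.15 [[347.396 252.695]] [[296.0316 354.449 ]] [ 0.6073 -0.0949  0.12  ]
pin axis y -0.176 [[354.7522 259.1412]] [[304.2367 379.1971]] [ 0.6138 -0.1201  0.12  ]
pin axis y -0.2 [[361.6855 265.2169]] [[311.3331 400.1467]] [ 0.6197 -0.1434  0.12  ]
```

```bash
cat >> h.py <<'E'
def Rdown(a): # tool x along yaw a+90 (crate y), pointing down
    s,c=np.sin(np.radians(a)),np.cos(np.radians(a));return np.array([[-s,c,0],[c,s,0],[0,0,-1.]])
C0=np.array([.5704,.0504]);A0=14.27
def cw(x,y,z,C=C0,A=A0):return rz(A)@[x,y,z]+[C[0],C[1],0]
def snap(n,name,T=None):
    T=wpose();im=ctrl.read_camera(n);cv2.imwrite(f"pics/{name}.png",im);np.save(f"pics/{name}.npy",T);return T
E
python3 - <<'E'
from h import *
B={"scene":[((-60,-55),(396.7,380.7)),((60,-55),(447.7,413.3)),((60,55),(473.3,380))],"side":[((60,55),(225,190.7)),((-60,55),(250,211)),((-60,-55),(279,194.3))]}
def g(a):return np.concatenate([proj(n,rz(a[2])@[x/1e3,y/1e3,0]+[a[0],a[1],.008])[0]-uv for n in B for (x,y),uv in B[n]])
r=least_squares(g,[.5,.33,107]);print("cam",r.x,r.fun)
ctrl.goto(cw(0,-.165,.22),Rdown(A0));print(ctrl.current_t(),ctrl.current_tool_pos())
snap("wrist","w1")
E
```

```text
cam [  0.5103   0.3306 108.4039] [-1.9149 -0.0164 -1.1111 -0.2438 -0.4498 -2.2862 -1.6184 -2.1066 -1.4004
 -1.978  -1.541  -2.8599]
0.6667 [ 0.6108 -0.1102  0.2199]
```

View pics/w1.png

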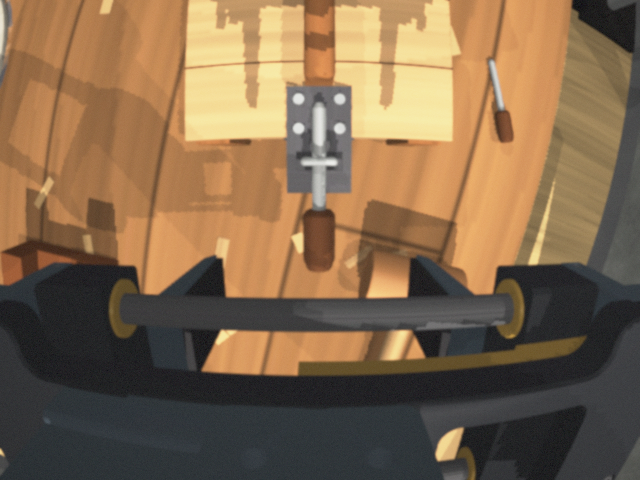

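The pin lies along the image column at 319–320, with its grip from row 209 to 270. The lid's near corners are at (185,139) and (453,140), so the yaw is right. I'll refine the positions from these.

```bash
python3 - <<'E'
from h import *
T=np.load("pics/w1.npy")
def loc(uv,z):
    X=ground("wrist",uv,z,T);d=rz(-A0)@[*(X-C0),0];return d[:2]
for k,u,z in(("lidL",(185,139),.112),("lidR",(453,140),.112),("staple",(320,161),.135),("strapL",(287,192),.103),("strapR",(352,192),.103),("gripA",(319,209),.124),("gripB",(320,270),.120),("shank",(319,150),.12),("handL",(305,60),.158),("handR",(334,60),.158)):print(k,loc(u,z))
# rough mallet
print("mallet", [ground("wrist",u,z,T) for u,z in(((372,256),.05),((465,275),.03),((395,350),.024))])
E
```

```text
lidL [-0.1026 -0.0864]
lidR [ 0.1054 -0.0872]
staple [ 0.0016 -0.1058]
strapL [-0.0239 -0.1307]
strapR [ 0.0269 -0.1308]
gripA [ 0.0009 -0.141 ]
gripB [ 0.0018 -0.1889]
shank [ 0.001  -0.0982]
handL [-0.0079 -0.0405]
handR [ 0.0102 -0.0405]
mallet [array([ 0.6702, -0.1287]), array([ 0.782 , -0.1295]), array([ 0.7358, -0.2368])]
```

```bash
cat >> h.py <<'E'
C0=C0+(rz(A0)@[.0012,.0006,0])[:2]
def st(*a):print(*a,"t",ctrl.current_t(),"p",ctrl.current_tool_pos(),"F",ctrl.current_contact_force(),"w",ctrl.current_grip_width(),"g",ctrl.current_grasp_force())
E
python3 - <<'E'
from h import *
def c(x,y,z):return cw(x,y,z,C0)
R=Rdown(A0)
ctrl.command_gripper(.6)
ctrl.move_l(c(0,-.166,.111),.2,R); st("at")
ctrl.command_gripper(0);st("grip")
ctrl.move_l(c(0,-.200,.111),.08);st("34mm")
ctrl.move_l(c(0,-.262,.111),.12);st("out")
E
```

```text
at t 2.125 p [ 0.6129 -0.1098  0.1119] F [ 0.367  -0.7465  0.8119] w 0.5981054834855231 g 0.0
grip t 2.7083 p [ 0.6125 -0.1097  0.1112] F [-0.3338  0.259   2.8429] w 0.25616864323854743 g 29.99899685382843
34mm t 3.2833 p [ 0.6207 -0.1431  0.1109] F [0.1996 0.2658 1.8817] w 0.2518482579450035 g 29.99889224767685
out t 3.95 p [ 0.6357 -0.2025  0.1107] F [ 0.2538  0.0253 -1.7261] w 0.2544268157897172 g 29.99840945005417
```

```bash
python3 - <<'E'
from h import *
R=Rdown(A0)
ctrl.move_l([.545,-.245,.10],.25)
ctrl.move_l([.545,-.245,.025],.15)
print(ctrl.move_l([.545,-.245,.002],.03,contact_N=4));st("down")
ctrl.command_gripper(.45);ctrl.sleep(.2);st("rel")
ctrl.move_l([.545,-.245,.12],.2);snap("wrist","w2")
print([ctrl.ik(p,R) is not None for p in(cw(0,0,.13,C0),cw(0,0,.22,C0),cw(-.24,-.02,.22,C0),cw(-.24,-.02,.045,C0))])
im=cv2.imread("pics/w2.png");s=ctrl.read_camera("side");cv2.imwrite("pics/m1.png",np.hstack([cv2.resize(im,(400,300)),cv2.resize(s,(400,300))]))
E
```

```text
True
down t 5.8333 p [ 0.5448 -0.2449  0.0034] F [-0.6584  0.4623  6.0781] w 0.25601633830882226 g 29.999215006828308
rel t 6.5167 p [ 0.5445 -0.2447  0.0032] F [-0.2611 -0.4094 -0.5448] w 0.45052932115744765 g 0.0
[True, True, True, True]
```

View pics/m1.png

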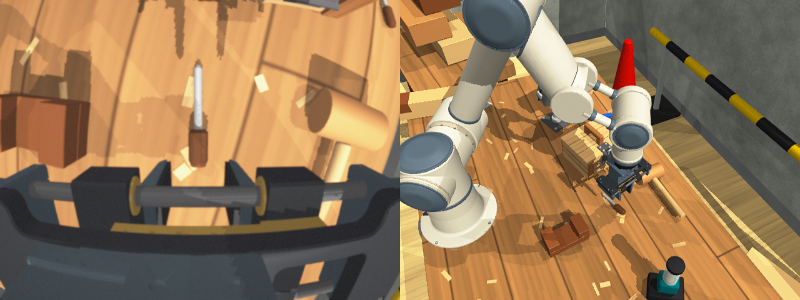

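The pin lies flat and stable on the bench, clear of the offcut and the mallet. Next is the lid.

```bash
python3 - <<'E'
from h import *
T=np.load("pics/w2.npy");print("offcut",[ground("wrist",u,.065,T) for u in((136,160),(0,155))],"strap end",cw(-.24,-.15,0,C0))
c=lambda x,y,z:cw(x,y,z,C0)
R=Rdown(A0)
ctrl.move_l([.545,-.245,.22],.3)
ctrl.goto(c(0,-.008,.23),R)
ctrl.command_gripper(.6)
ctrl.move_l(c(0,-.008,.129),.15);st("at")
ctrl.command_gripper(0);st("grip")
ctrl.move_l(c(0,-.008,.150),.06);st("20mm")
ctrl.move_l(c(0,-.008,.225),.1);st("up");print(ctrl.current_wrist_torque())
E
```

```text
offcut [array([ 0.4133, -0.2104]), array([ 0.2782, -0.2281])] strap end [ 0.3758 -0.1533  0.    ]
at t 10.2 p [0.5739 0.0435 0.1297] F [ 0.0718 -0.1392  0.3038] w 0.5997087227698177 g 0.0
grip t 10.825 p [0.5735 0.0435 0.1292] F [-0.266  -0.2863  3.4907] w 0.2139884613978224 g 29.999850690364838
20mm t 11.325 p [0.5735 0.0435 0.1503] F [-0.3577  0.1466 -3.3134] w 0.21815551634202296 g 29.99853640794754
up t 12.225 p [0.573  0.0435 0.2244] F [-0.0619 -0.0018 -4.3892] w 0.21635807993411926 g 29.998632073402405
[ 0.0405 -0.0117  0.0152]
```

```bash
python3 - <<'E'
from h import *
c=lambda x,y,z:cw(x,y,z,C0)
ctrl.move_l(c(-.24,-.028,.225),.2)
ctrl.move_l(c(-.24,-.028,.055),.15)
print(ctrl.move_l(c(-.24,-.028,.036),.02,contact_N=4));st("down")
ctrl.command_gripper(.45);ctrl.sleep(.2);st("rel")
ctrl.move_l(c(-.24,-.028,.12),.2);T=snap("wrist","w3");s=ctrl.read_camera("scene")
cv2.imwrite("pics/m2.png",np.hstack([cv2.resize(cv2.imread("pics/w3.png"),(400,300)),cv2.resize(s,(400,300))]))
# standoff tests for the shutter
ca=np.radians(108.4);x=np.array([np.cos(ca),np.sin(ca),0]);y=np.array([-x[1],x[0],0]);b=-np.sin(.42)*x+[0,0,np.cos(.42)]
S=np.array([.4754,.2534,.2517])
for k in range(0,360,30):
    th=np.radians(k);e1=np.cross(y,b);tx=np.cos(th)*e1+np.sin(th)*y;R=np.c_[tx,np.cross(-b,tx),-b]
    print(k,[None if (q:=ctrl.ik(S+b*d,R)) is None else np.round(q) for d in(0.,.1)])
E
```

```text
True
down t 15.55 p [ 0.3456 -0.035   0.0407] F [ 0.6146  0.0481 -4.0063] w 0.2194990153140196 g 29.999115765094757
rel t 16.275 p [ 0.3455 -0.035   0.041 ] F [0.2276 0.7199 0.3492] w 0.4469447546916064 g 0.0
0 [array([  6.,  21.,  89.,  24.,  77., -19.]), array([  2.,  16.,  81.,  23.,  90., -18.])]
30 [array([  6.,  21.,  89.,  24.,  77., -49.]), array([  2.,  16.,  81.,  23.,  90., -48.])]
60 [array([  6.,  21.,  89.,  24.,  77., -79.]), array([  2.,  16.,  81.,  23.,  90., -78.])]
90 [array([   6.,   21.,   89.,   24.,   77., -109.]), array([   2.,   16.,   81.,   23.,   90., -108.])]
120 [array([   6.,   21.,   89.,   24.,   77., -139.]), array([   2.,   16.,   81.,   23.,   90., -138.])]
150 [array([   6.,   21.,   89.,   24.,   77., -169.]), array([   2.,   16.,   81.,   23.,   90., -168.])]
180 [array([  6.,  21.,  89.,  24.,  77., 161.]), array([  2.,  16.,  81.,  23.,  90., 162.])]
210 [array([  6.,  21.,  89.,  24.,  77., 131.]), array([  2.,  16.,  81.,  23.,  90., 132.])]
240 [array([  6.,  21.,  89.,  24.,  77., 101.]), array([  2.,  16.,  81.,  23.,  90., 102.])]
270 [array([ 6., 21., 89., 24., 77., 71.]), array([ 2., 16., 81., 23., 90., 72.])]
300 [array([ 6., 21., 89., 24., 77., 41.]), array([ 2., 16., 81., 23., 90., 42.])]
330 [array([ 6., 21., 89., 24., 77., 11.]), array([ 2., 16., 81., 23., 90., 12.])]
```

View pics/m2.png

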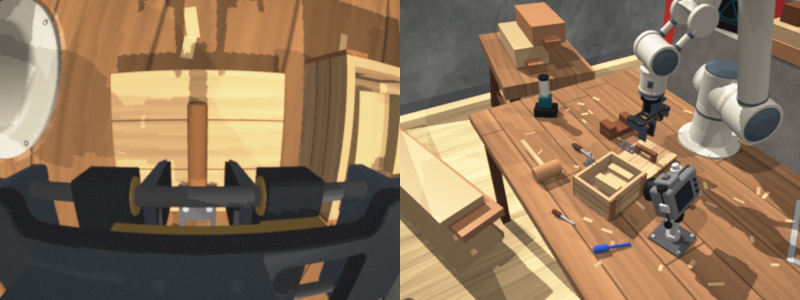

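The lid lies flat on the bench with its handle up, clear of the crate, and the block is visible in the open crate. Next I'll look at the button from a standoff on its axis, with the fingers shut.

```bash
cat >> h.py <<'E'
ca=np.radians(108.4);bx=np.array([np.cos(ca),np.sin(ca),0]);by=np.array([-bx[1],bx[0],0]);bz=-np.sin(.42)*bx+[0,0,np.cos(.42)]
be=np.cross(by,bz);RB=np.c_[be,np.cross(-bz,be),-bz]
S0=np.array([.475,.252,.255])
E
python3 - <<'E'
from h import *
p=ctrl.current_tool_pos()
ctrl.move_l([p[0],p[1],.33],.3)
ctrl.goto(S0+.12*bz,RB);ctrl.command_gripper(0);st("off")
T=snap("wrist","w4");print(proj("wrist",[S0,S0-.05*by],T))
im=cv2.imread("pics/w4.png")[60:360,120:520];cv2.imwrite("pics/w4c.png",cv2.resize(im,None,fx=2,fy=2,interpolation=cv2.INTER_CUBIC))
E
```

```text
off t 19.5833 p [0.4904 0.2056 0.3646] F [-0.6095 -0.3597 -0.5767] w 0.004910143257202947 g 0.0
[[317.0021 234.775 ]
 [378.5179 234.8443]]
```

View pics/w4c.png

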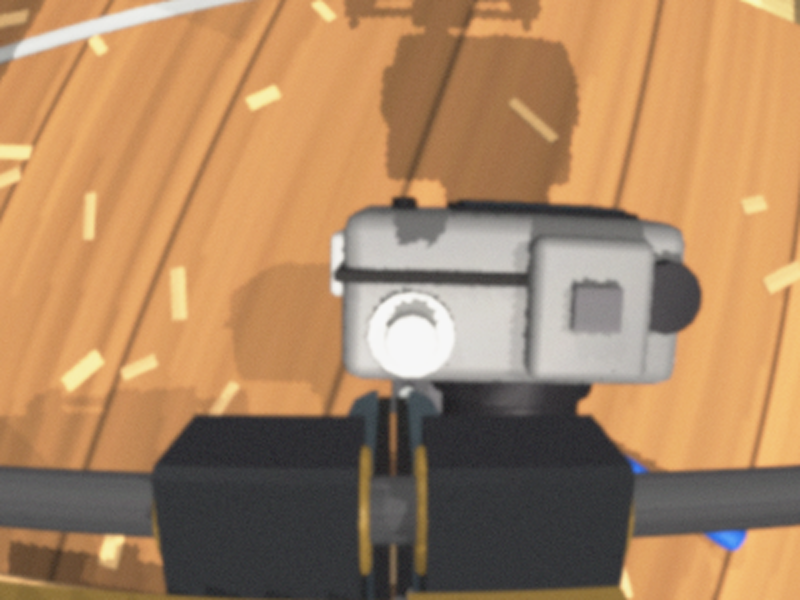

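The button's top is at (326,230.5), about 9 px right of the prediction, with the raised hump well off to the right.

```bash
python3 - <<'E'
from h import *
T=np.load("pics/w4.npy")
o={"wrist":(326,230.5),"scene":(440.3,262.3),"side":(242,141.3)}
X,e=tri(o,T);print(X,e,[proj(n,X,T)[0]-o[n] for n in o])
for z in(.254,.258,.262):print(z,ground("wrist",o["wrist"],z,T))
E
```

```text
[0.4801 0.2575 0.2537] 2.6193940535152933 [array([-0.8856,  0.1997]), array([-1.7002,  1.6862]), array([-0.7351, -2.6194])]
0.254 [0.4807 0.2578]
0.258 [0.4809 0.257 ]
0.262 [0.4811 0.2562]
```

```bash
sed -i 's/radians(108.4)/radians(107)/' h.py; cat > press.py <<'E'
from h import *
S=np.array([.4808,.2571,.257])
f=lambda:float(np.mean([ctrl.current_contact_force()@bz for _ in range(5)]))
d=lambda:float((ctrl.current_tool_pos()-S)@bz*1e3)
ctrl.goto(S+.05*bz,RB);ctrl.move_l(S+.013*bz,.1);ctrl.sleep(.3);f0=f();print("base",f0,d(),ctrl.current_t())
hit=ctrl.move_l(S-.012*bz,.005,contact_N=4)
t=ctrl.current_t();print("half",hit,d(),f()-f0,t)
for i in range(4):ctrl.sleep(.3);print(f()-f0,d())
if hit and 2.5<f()-f0<7.3:
    p=ctrl.current_tool_pos()
    h2=ctrl.move_l(p-.008*bz,.008,contact_N=9);print("full",h2,d(),f()-f0,ctrl.current_t());ctrl.sleep(.2);print(f()-f0,d())
    ctrl.move_l(S+.05*bz,.08);st("up")
E
python3 press.py
```

```text
base 0.45110854747073886 13.466774582833585 20.8333
half True -2.617382756680111 6.438037533331624 23.7667
6.780222789687949 -2.515319829562045
6.282270667959077 -2.5093889121938893
6.279107083315121 -2.5200849080772
6.372904176585091 -2.5234153699361235
full True -6.643755115146842 10.321813042706287 25.6
11.676632749313857 -6.6413610886529675
up t 26.6667 p [0.4864 0.2377 0.3021] F [-0.6045 -0.3584 -0.1625] w 0.007946303218171446 g 0.0
```

```bash
python3 - <<'E'
from h import *
ctrl.move_l(ctrl.current_tool_pos()+np.array([0,0,.1]),.2)
cv2.imwrite("pics/m3.png",np.hstack([cv2.resize(ctrl.read_camera(n),(400,300)) for n in("scene","side")]))
st("end")
E
```

```text
end t 27.4167 p [0.4858 0.2376 0.4005] F [ 0.9796 -1.011  -0.3505] w 0.006548856212163447 g 0.0
```

View pics/m3.png

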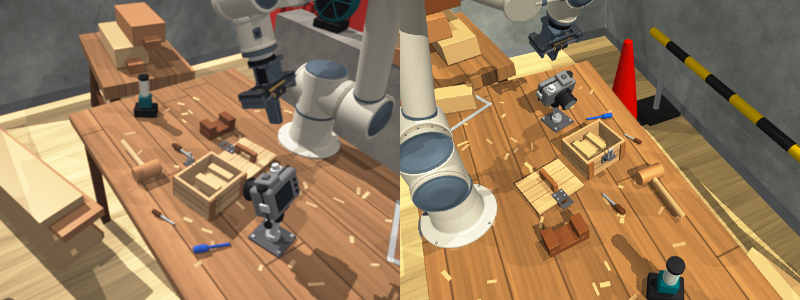

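The pin and lid lie on the bench, the block is in the open crate, nothing else has moved, and the arm is clear.

```bash
python3 -c "
from bench import ctrl
print(ctrl.sign_off())"
```

```text
the job is handed in; nothing more can be done
None
```

The job is handed in at about 27 s: the pin and lid are on the bench, and the shutter was held at halfway for about 1.2 s, pressed fully down (4.1 mm further, 11.7 N) and released; the final pictures show nothing else disturbed.

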